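One more click of air for the seedlings

TASK

The seedlings under the propagator lid need more air: turn each of the two round knurled vents on the lid one click further open from where it stands now (a shut vent to half open, a half-open one to fully open), so that both sit in their new click. Stroke them round with the fingertips only: do not pinch a vent, lift or shift the lid, or lean hard on it, and leave the things lying around where they are.

Things in the scene. Friction and masses are not known exactly. Their poses are not given: they have to be found in the camera images.
- propagator_base: Fixed dark green base tray of the propagator, 300 (its x, pointing away from the robot) x 185 (its y) x 58 mm high; origin at the centre of its underside on the bench, z up. Holds a cell tray of seedlings.
- lid: Loose clear lid, 0.45 kg, on a ledge 50 mm above the bench inside a low lip with 1 to 2 mm play; same axes as the base. Origin: centre of its underside (290 x 175 mm). It tapers to a flat top of 240 x 130 mm, 116.5 mm above the origin. On it turn the two vents, axes vertical at lid x = -58 mm (near) and +58 mm (far), y = 0, each on a fixed flange 93 mm across, 3 mm high.
- vent_near (a joint): Angle of the vent nearer the robot, rad; grows anticlockwise from above, which opens it. Clicks (sprung roller) at 0 shut, 0.785 half open, 1.571 fully open; stops at -0.06 and 1.63. Starts shut or half open (very rarely balanced between: half open is then the next click). Leaving a click takes about 0.05 N m; let go past the crest (0.39, 1.18) it snaps into the next click by itself.
- vent_far (a joint): The same for the vent farther from the robot.
- vent_near_top (a point): Centre of the flat top face of the near vent, on its axis, about 184 mm above the bench. The vent is a dark green disc, 76 mm across, 14 mm thick, knurled round its rim; its top ring from radius 23 to 38 mm is plain and flat, two shallow sector windows lie inside it. Finger friction coefficient 0.5 or more: a press of 5 to 8 N on the ring carries it round.
- vent_far_top (a point): The same for the far vent.
- vent_near_pointer (a point): Outer end of the white pointer line on top of the near vent, 34 mm from the axis. It points at the flange's mark of one dot (225 deg anticlockwise from lid x) when shut, two dots (270 deg, the lid's right side) when half open, three dots (315 deg) when fully open.
- vent_far_pointer (a point): The same for the far vent.
- marker: Black and white marker pen, 17 x 135 x 16 mm, loose on the bench to the right of the base. Leave alone.
- dibber: Wooden dibber with steel point, 33 x 196 x 33 mm, loose, to the left of the base. Leave alone.
- seed_packet_1: Loose seed packet, 112 x 82 x 10 mm, to the right at the front. Leave alone.
- seed_packet_3: Loose seed packet, 112 x 82 x 10 mm, at the left. Leave alone.
- tape_measure: Loose yellow tape measure, 38 x 82 x 64 mm, at the right. Leave alone.
- clay_pot: Loose clay flower pot, 95 mm wide and 83 mm high, upright at the left. Leave alone.

How it is judged (in metres and radians):
At the end, for the whole second after the job is handed in: Each vent rests within 0.15 rad of the next click after its start (half open from shut, open from half open), its pointer moved 20 to 33 mm (from 10 mm if it began between the first two clicks); lid level and within 8 mm, the six loose things within 15 mm, of their starts (((value of joint vent_near between 0.635 and 0.935 rad and distance of vent_near_pointer from where it was at the start of the episode above 0.01 m) or (value of joint vent_near between 1.421 and 1.721 rad and distance of vent_near_pointer from where it was at the start of the episode above 0.02 m)) and distance of each of vent_near_pointer, vent_far_pointer from where it was at the start of the episode below 0.033 m and velocity of joint vent_near between -0.1 and 0.1 rad/s and ((value of joint vent_far between 0.635 and 0.935 rad and distance of vent_far_pointer from where it was at the start of the episode above 0.01 m) or (value of joint vent_far between 1.421 and 1.721 rad and distance of vent_far_pointer from where it was at the start of the episode above 0.02 m)) and velocity of joint vent_far between -0.1 and 0.1 rad/s and distance of lid from where it was at the start of the episode below 0.008 m and angle between lid's own z axis and vertical below 0.03 rad and distance of each of marker, dibber, seed_packet_1, seed_packet_3, tape_measure, clay_pot from where it was at the start of the episode below 0.015 m); the robot touches nothing.
It fails at once if a vent is pinched between the fingers ((contact force between the fingers and vent_near above 1 N and horizontal distance between the grasp point and vent_near_top below 0.015 m and z of the grasp point in the frame of vent_near_top below 0.008 m) or (contact force between the fingers and vent_far above 1 N and horizontal distance between the grasp point and vent_far_top below 0.015 m and z of the grasp point in the frame of vent_far_top below 0.008 m)).
It fails at once if the lid is lifted, tipped or pushed off its seat (distance of lid from where it was at the start of the episode above 0.012 m or angle between lid's own z axis and vertical above 0.06 rad).
It fails at once if the lid or a vent is leaned on with more than 45 N (contact force between any of the fingers, the arm and lid above 45 N).
It fails at once if one of the loose things is carried off or knocked away (distance of any of marker, dibber, seed_packet_1, seed_packet_3, tape_measure, clay_pot from where it was at the start of the episode above 0.03 m).
It also fails if it takes over 48 s, if anything falls off the work surface, if the arm or the gripper's body presses on something with over 40 N, if the wrist force passes 120 N, or if a joint passes its speed limit or range.

ROBOT

A 6-joint arm with a two-finger parallel gripper is mounted at the origin on a cart in front of the work surface, level with it; the furniture and walls round the work are solid. World frame = base frame: x ahead of the robot, y to its left, z up, the work surface at z = 0. Lengths are in mm, angles in degrees, forces in N, time in s.
With the tool pointing down it reaches from about 350 to 850 mm from the base axis. Payload 8.1 kg.
Tool frame: the origin (TCP) lies midway between the tips of the shut fingers; the grasp point (between the pads) lies 19 mm behind it; z points along the fingers, y is the line along which they close (so a half turn about z gives the same grasp; the last joint's range is limited). The gripper opens to 85 mm and grips with 20 to 120 N. Pads are 22 mm wide; open, the fingers measure 114 mm over their backs; the gripper's body (76 mm by 85 mm) begins 54 mm behind the grasp point. The pads swing forward as they close: fully open they stand 13 mm farther back than shut.
Start: joints at [-74.622, 7.471, 85.268, -0, 87.261, -4.893], TCP at [207.899, -562.835, 231.292] pointing down, gripper open.
Joint ranges: [-169.43, 169.43], [-51.17, 129.36], [1.28, 143.12], [-76.62, 256.62], [0, 156.53], [-152.29, 152.29]. Speed limits (degrees/s): [136.94, 136.94, 159.86, 180, 180, 180].

INTERFACE

Orientations are given as [roll, pitch, yaw] about the fixed x, y, z axes, in that order (R = Rz(yaw) Ry(pitch) Rx(roll)).
In Python, from bench import r gives the robot as it stands.
- The arm moves only by the tool step_arm, never from a script. Its arguments are lists of equal length, an entry for each row: "delta_pos": the shift along the world's x, y, z in units of 200 mm (1.0 is 200 mm), a list of three; "spin": the turn about the world's z in units of 180 degrees (1.0 is 180 degrees). In form: {"delta_pos": [[dx, dy, dz], ...], "spin": [spin, ...]}. A call has 1 to 8 rows; each row shifts and turns the commanded pose from where the row before left it; what a row does not reach is not made up. A row lasts 1/8 s, in which the tool goes at most 62.5 mm and 10.7 degrees, less where a joint would pass 70% of its speed; a pose out of reach is approached as far as the arm can. A call with a number of a shift or a turn outside -1 to 1 is refused whole. A call with a gripper value outside its range is refused whole. "gripper" is the opening, from -1 (shut) to 1 (fully open), set as the call begins (left out, the last holds). The fingers move at their own pace and stop on an object; "squeeze" is the grip in N (left out, the last holds). Time passes only in rows, so rows that do not move let the fingers close. It gives the time, the measured TCP pose, the force, the opening and the grip force at its end, in the units of the state.
- r.sense(): the state, without advancing time (a new reading comes with each control period).
- r.snapshot(name): name is "side" or "top"; returns a dict with "pixels" (384x512x3 uint8, blue, green, red), "fx", "fy", "cx", "cy" (pixels), "dist_coeffs" ([k1, k2, p1, p2, k3] as OpenCV has them; the pictures are not rectified), "camera_from_world" (4x4, takes a point from world to camera coordinates). Camera axes: x right, y up, looking along -z (the intrinsics and any distortion apply to the point x, -y, -z); pixel columns grow to the right and rows downward; lengths in mm; the calibration is good to about 2 mm. A picture is of the moment at which its call begins. There is no depth.
- r.hand_in(): hands the job in; it is judged then, once.
The state is a dict: "time": time; "joint_pos": joint angles; "qd": joint speeds; "joint_efforts": joint torques, N m; "tool_pos": TCP position; "tcp_rot": TCP orientation; "ft_force": force on the tool from outside, world axes, zero at the start; "wrist_torque": the same for the moment, N m; "finger_gap": finger opening in mm; "grip_force": force on a finger pad.
Only numpy, scipy, OpenCV 4.12 (cv2) and the standard library are available. Lean on these libraries where they do the work, as an engineer would, in place of code of your own. Each camera call takes 0.05 s, during which the arm holds its last target. There are 200 camera calls.

## Working session

There is one attempt and no reset: what is moved stays moved. The work goes in short steps, Python scripts to look and compute and a tool call to move; the robot and the scene stay as the last step left them, time stands still between calls to the robot, and variables do not carry over. Pictures are saved under pics/ and viewed, at most 10 in all, crops included, and the job is handed in when it is done.

Besides the shell and the picture viewer there is one more tool, called as name([rows], argument=value, ...), one row to a line, values as JSON. step_arm: Moves the arm, as the interface text tells. Shifts and turns lie within -1 to 1; 1 stands for 200 mm of shift or 180 degrees of turn. Its arguments: {"type":"object","properties":{"delta_pos":{"type":"array","items":{"type":"array","items":{"type":"number","minimum":-1,"maximum":1}}},"spin":{"type":"array","items":{"type":"number","minimum":-1,"maximum":1}},"gripper":{"type":"number"},"squeeze":{"type":"number"}},"required":["delta_pos","spin"]}

```bash
mkdir -p pics
cat > h.py <<'E'
import numpy as np,cv2
from bench import r
def ray(s,uv):
    K=np.array([[s['fx'],0,s['cx']],[0,s['fy'],s['cy']],[0,0,1.]])
    p=cv2.undistortPoints(np.array(uv,float).reshape(-1,1,2),K,np.array(s['dist_coeffs'],float)).reshape(-1,2)
    T=np.array(s['camera_from_world']);R,t=T[:3,:3],T[:3,3]
    d=np.c_[p[:,0],-p[:,1],-np.ones(len(p))]@R
    return -R.T@t,d
def onz(s,uv,z):
    c,d=ray(s,uv);return c+d*((z-c[2])/d[:,2])[:,None]
def proj(s,P):
    K=np.array([[s['fx'],0,s['cx']],[0,s['fy'],s['cy']],[0,0,1.]])
    T=np.array(s['camera_from_world']);q=np.atleast_2d(P)@T[:3,:3].T+T[:3,3]
    q=q*[1,-1,-1]
    return cv2.projectPoints(q,np.zeros(3),np.zeros(3),K,np.array(s['dist_coeffs'],float))[0].reshape(-1,2)
E
python3 - <<'E'
from h import *
import pickle
for n in('top','side'):
    s=r.snapshot(n);pickle.dump(dict(s),open(n+'0.pkl','wb'))
    cv2.imwrite(f'pics/{n}0.png',cv2.resize(s['pixels'],(800,600),interpolation=cv2.INTER_CUBIC))
    print(n,ray(s,[[256,192]])[0])
print(r.sense())
E
```

```text
top [ 375.76506109  216.19334496 1161.59905708]
side [ 305.32051968 1096.48062542 1352.19170484]
{'time': 0.1, 'joint_pos': array([-7.46221319e+01,  7.51116712e+00,  8.53234052e+01,  2.21898410e-03,
        8.72612725e+01, -4.89165069e+00]), 'qd': array([-0.08007117, -0.05417219, -0.14508357, -0.01744355, -0.09603261,
        0.08597377]), 'joint_efforts': array([ 9.57253724e-04, -5.70952249e+01, -5.01941228e+01, -1.79304134e-04,
        8.04205280e-03,  1.45411661e-05]), 'tool_pos': array([ 207.77871948, -562.34866228,  230.34179959]), 'tcp_rot': array([-1.79904693e+02, -1.03810529e-02,  2.02694023e+01]), 'ft_force': array([-0.12825957, -0.646506  ,  0.94768205]), 'wrist_torque': array([ 0.04271836, -0.06921087, -0.02424477]), 'grip_force': 0.0, 'finger_gap': 85.04593197412474}
```

View pics/top0.png

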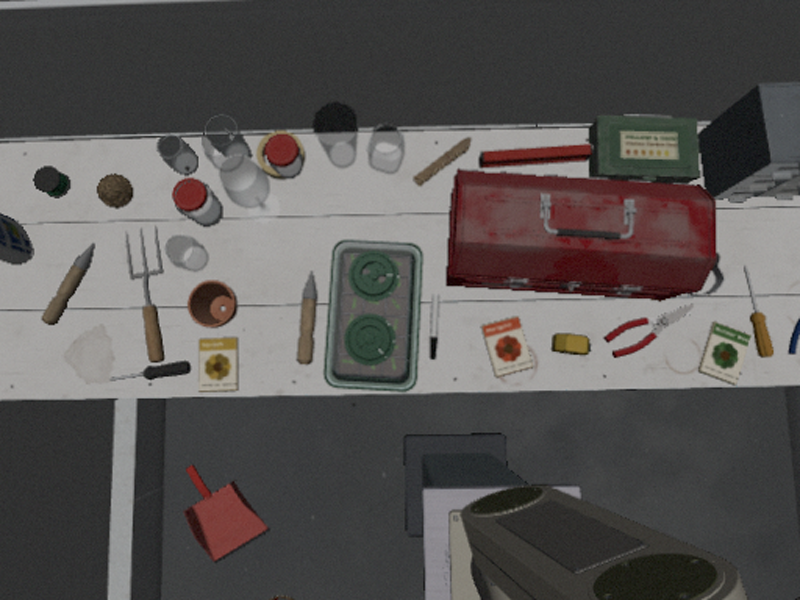

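View pics/side0.png

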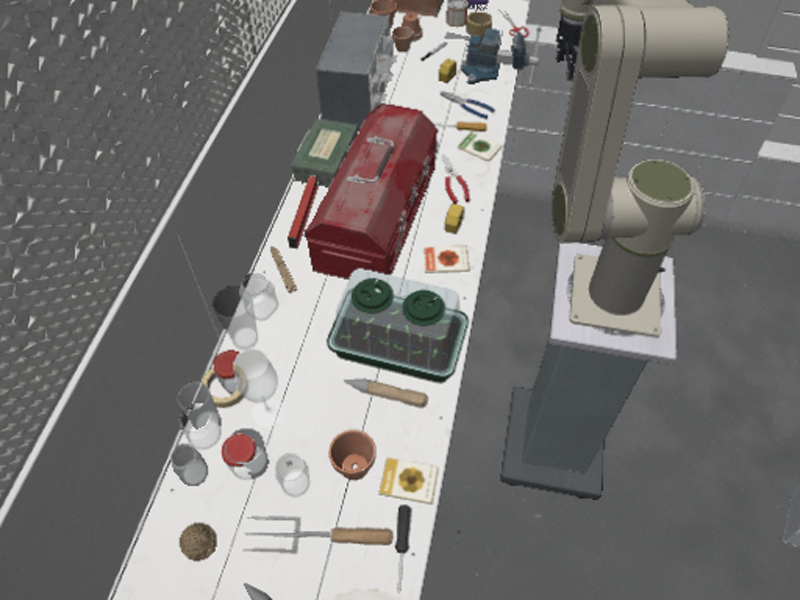

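The top view shows the vents near (374,276) far and (370,340) near in the 800x600 picture. The pointers are too small to read, so I'll zoom in.

Run:
```python
from h import *
import pickle
s=pickle.load(open('top0.pkl','rb'))
f=.64
c=onz(s,[[375*f,275*f],[370*f,340*f]],184);print(c)
t=onz(s,[[333*f,241*f],[421*f,246*f],[416*f,388*f],[326*f,385*f]],58);print(t)
im=s['pixels'][150:252,204:274]
im=cv2.convertScaleAbs(cv2.resize(im,None,fx=5.8,fy=5.8,interpolation=cv2.INTER_CUBIC),alpha=1.8)
q=pickle.load(open('side0.pkl','rb'));j=q['pixels'][170:215,215:290]
j=cv2.convertScaleAbs(cv2.resize(j,None,fx=5,fy=5,interpolation=cv2.INTER_CUBIC),alpha=1.8)
o=np.zeros((600,800,3),np.uint8);o[:im.shape[0],:im.shape[1]]=im;o[:j.shape[0],420:420+j.shape[1]]=j
cv2.imwrite('pics/crop0.png',o);print(im.shape)
```

```text
[[557.7832617  241.31525396 184.        ]
 [441.47516252 252.04050282 184.        ]]
[[653.64393345 329.25129622  58.        ]
 [639.30681183 149.87901709  58.        ]
 [353.73015616 167.57175712  58.        ]
 [362.81018222 344.86187129  58.        ]]
(592, 406, 3)
```

View pics/crop0.png

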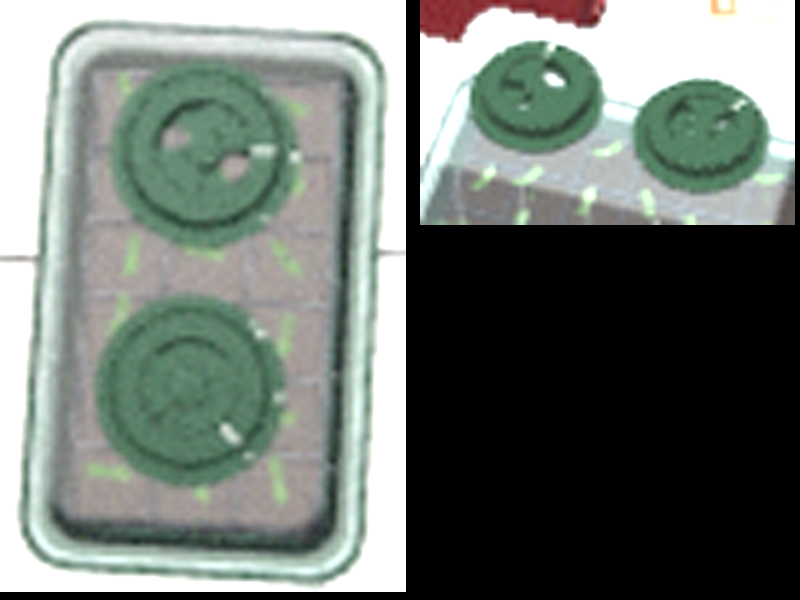

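The far vent's pointer is at crop (262,151), facing right, so it is half open. The near vent's pointer is at (231,434), facing down-right at about 225°, so it is shut. Next I'll compute the centres, with the arm setting off in the meantime.

Run:
```python
from h import *
import pickle
s=pickle.load(open('top0.pkl','rb'))
g=lambda a:[[204+(x+.5)/5.8-.5,150+(y+.5)/5.8-.5] for x,y in a]
fl=onz(s,g([[205,154.5],[191,390]]),169.0)
po=onz(s,g([[274,151],[240,443]]),184)
print(fl,po)
d=fl[0]-fl[1];print(np.hypot(*d[:2]),np.degrees(np.arctan2(d[1],d[0])))
q=pickle.load(open('side0.pkl','rb'))
sd=onz(q,[[215+(x+.5)/5-.5,170+(y+.5)/5-.5] for x,y in [[536-420,85],[700-420,122]]],180);print(sd)
e=po-fl;print(np.degrees(np.arctan2(e[:,1],e[:,0]))%360,np.hypot(e[:,0],e[:,1]))
```

```text
[[559.99209774 244.75134368 169.        ]
 [444.6611553  253.34957433 169.        ]] [[558.22980451 210.97585461 184.        ]
 [418.05869589 229.95096262 184.        ]]
115.65100887792889 -4.263666195129893
[[561.18856803 244.17097997 180.        ]
 [446.4227243  251.86499478 180.        ]]
[267.01320433 221.33375162] [33.82143314 35.42860252]
```

step_arm([
  [0.15,0.1,0.25],
  [0.2,0.2,0.1],
  [0.2,0.24,0],
  [0.2,0.24,0],
  [0.2,0.24,0],
  [0.15,0.27,0],
  [0.1,0.29,0],
  [0.05,0.3,0],
], spin=[-0.03,-0.03,-0.03,-0.03,-0.01,0,0,0], gripper=-1)

```text
time: 1.1
tool_pos: [458.2, -184.7, 300.6]
tcp_rot: [-180.0, 0.0, -3.1]
ft_force: [0.8, 0.8, 0.8]
finger_gap: 0.3
grip_force: 0.0
```

step_arm([
  [0,0.26,0],
  [0,0.26,0],
  [0,0.26,0],
  [0,0.26,0],
  [-0.03,0.26,0],
  [-0.03,0.26,-0.05],
  [-0.04,0.25,-0.15],
  [-0.04,0.25,-0.2],
], spin=[0,0,0,0,0,0,0,0])

```text
time: 2.1
tool_pos: [430.1, 225.5, 222.5]
tcp_rot: [-179.9, -0.1, -3.1]
ft_force: [0.7, 0.0, 0.6]
finger_gap: 0.1
grip_force: 0.0
```

step_arm([
  [0,0,0],
  [0,0,-0.04],
  [0,0,0],
], spin=[0,0,0])

```text
time: 2.48
tool_pos: [430.6, 222.7, 214.6]
tcp_rot: [180.0, -0.0, -3.2]
ft_force: [0.1, -0.8, 0.0]
finger_gap: 0.3
grip_force: 0.0
```

step_arm([
  [0,0.02,-0.07],
  [0,0,-0.05],
  [0,0,0],
  [0,0,-0.01],
  [0,0,0],
], spin=[0,0,0,0,0])

```text
time: 3.1
tool_pos: [430.3, 227.6, 188.7]
tcp_rot: [-180.0, -0.0, -3.1]
ft_force: [0.3, 0.6, -0.7]
finger_gap: 0.1
grip_force: 0.0
```

step_arm([
  [0,0,-0.01],
  [0,0,0],
], spin=[0,0])

```text
time: 3.35
tool_pos: [430.1, 227.6, 186.5]
tcp_rot: [180.0, 0.0, -3.1]
ft_force: [-0.5, 0.5, 0.2]
finger_gap: 0.2
grip_force: 0.0
```

step_arm([
  [0,0,-0.01],
  [0,0,0],
], spin=[0,0])

```text
time: 3.6
tool_pos: [430.0, 227.6, 184.3]
tcp_rot: [180.0, 0.0, -3.1]
ft_force: [-0.2, 0.6, -0.3]
finger_gap: -0.1
grip_force: 0.0
```

step_arm([
  [0,0,-0.003],
  [0,0,0],
], spin=[0,0])

```text
time: 3.85
tool_pos: [430.2, 227.6, 183.9]
tcp_rot: [180.0, -0.0, -3.1]
ft_force: [0.4, 0.2, -0.0]
finger_gap: -0.2
grip_force: 0.0
```

step_arm([
  [0,0,-0.004],
  [0,0,0],
], spin=[0,0])

```text
time: 4.1
tool_pos: [430.3, 227.6, 183.7]
tcp_rot: [-180.0, -0.0, -3.1]
ft_force: [-1.9, -1.1, 4.4]
finger_gap: 0.3
grip_force: 2.4
```

step_arm([
  [0,0,-0.003],
  [0,0,0],
], spin=[0,0])

```text
time: 4.35
tool_pos: [430.5, 227.5, 183.6]
tcp_rot: [-180.0, -0.1, -3.1]
ft_force: [-2.5, -2.1, 8.8]
finger_gap: 0.2
grip_force: 4.4
```

step_arm([
  [0.016,-0.007,0],
  [0.016,-0.006,0],
  [0.017,-0.004,0],
  [0.017,-0.002,0],
], spin=[0.033,0.033,0.033,0.033])

```text
time: 4.85
tool_pos: [444.1, 224.3, 183.7]
tcp_rot: [-180.0, -0.1, 20.8]
ft_force: [-1.1, 1.0, 6.0]
finger_gap: 0.1
grip_force: 3.0
```

step_arm([
  [0.016,0,0],
  [0.016,0.001,0],
], spin=[0.033,0.033])

```text
time: 5.1
tool_pos: [450.6, 224.9, 183.7]
tcp_rot: [-180.0, -0.2, 32.7]
ft_force: [0.7, 4.0, 4.5]
finger_gap: 0.0
grip_force: 2.7
```

step_arm([
  [0.016,0.003,0],
  [0.015,0.005,0],
  [0,0,0],
], spin=[0.033,0.033,0])

```text
time: 5.48
tool_pos: [456.5, 226.6, 183.7]
tcp_rot: [-180.0, -0.1, 44.5]
ft_force: [-2.6, 3.1, 6.7]
finger_gap: -0.0
grip_force: 3.3
```

step_arm([
  [0,0,0.05],
  [0,0,0.2],
  [-0.2,-0.1,0.2],
  [-0.3,-0.1,0],
  [-0.2,-0.2,0],
  [0,-0.2,0],
  [0,0,0],
], spin=[0,-0.05,-0.05,-0.05,-0.05,-0.05,0])

```text
time: 6.35
tool_pos: [316.7, 104.0, 273.3]
tcp_rot: [180.0, -0.1, -0.9]
ft_force: [0.5, 0.3, -0.3]
finger_gap: -0.1
grip_force: 0.0
```

```bash
cat > look.py <<'E'
from h import *
import sys
o=np.zeros((600,800,3),np.uint8)
s=r.snapshot('top');im=cv2.convertScaleAbs(cv2.resize(s['pixels'][150:252,204:274],None,fx=5.8,fy=5.8,interpolation=cv2.INTER_CUBIC),alpha=1.8)
q=r.snapshot('side');j=cv2.convertScaleAbs(cv2.resize(q['pixels'][170:215,215:290],None,fx=5,fy=5,interpolation=cv2.INTER_CUBIC),alpha=1.8)
o[:im.shape[0],:im.shape[1]]=im;o[:j.shape[0],420:420+j.shape[1]]=j
o[300:,420:800]=cv2.resize(s['pixels'],(400,300))[:,:380]
cv2.imwrite(sys.argv[1],o)
E
python3 look.py pics/c1.png
```

```text
(no output)
```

View pics/c1.png

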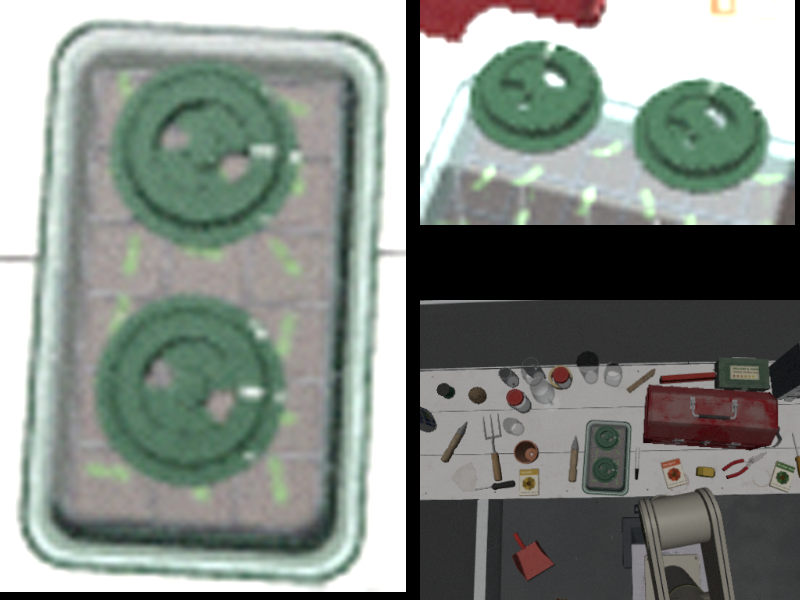

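The near vent's pointer is now at (251,393), facing right at its two-dot mark, so it is half open. The lid hasn't moved. Now the far vent, the same way.

step_arm([
  [0.2,0.1,0],
  [0.2,0.1,0],
  [0.2,0.1,0],
  [0.2,0.1,0],
  [0.2,0.1,0],
  [0.14,0.075,-0.1],
  [0,0,-0.2],
  [0,0,0],
], spin=[0,0,0,0,0,0,0,0])

```text
time: 7.45
tool_pos: [542.0, 221.6, 207.5]
tcp_rot: [179.9, 0.5, -0.5]
ft_force: [-0.6, -0.4, 0.8]
finger_gap: -0.5
grip_force: 0.0
```

step_arm([
  [0.015,-0.01,-0.05],
  [0,0,-0.05],
  [0,0,0],
  [0,0,0],
], spin=[0,0,0,0])

```text
time: 7.95
tool_pos: [547.9, 218.8, 193.4]
tcp_rot: [-180.0, -0.1, -0.6]
ft_force: [0.4, -0.2, -0.6]
finger_gap: -0.1
grip_force: 0.0
```

step_arm([
  [-0.01,0,-0.03],
  [0,0,-0.01],
  [0,0,0],
], spin=[0,0,0])

```text
time: 8.32
tool_pos: [545.4, 218.8, 184.2]
tcp_rot: [180.0, 0.0, -0.6]
ft_force: [-0.3, 0.3, 0.1]
finger_gap: -0.0
grip_force: 0.0
```

step_arm([
  [0,0,-0.005],
  [0,0,0],
], spin=[0,0])

```text
time: 8.57
tool_pos: [545.9, 218.8, 183.9]
tcp_rot: [-180.0, -0.0, -0.6]
ft_force: [0.2, 0.4, 1.1]
finger_gap: -0.4
grip_force: 0.9
```

step_arm([
  [0,0,-0.004],
  [0,0,0],
], spin=[0,0])

```text
time: 8.82
tool_pos: [546.0, 218.8, 183.7]
tcp_rot: [-180.0, -0.1, -0.6]
ft_force: [-2.5, -0.9, 5.1]
finger_gap: 0.2
grip_force: 3.1
```

step_arm([
  [0,0,-0.003],
  [0,0,0],
], spin=[0,0])

```text
time: 9.07
tool_pos: [546.1, 218.7, 183.6]
tcp_rot: [-180.0, -0.1, -0.6]
ft_force: [-3.7, -2.2, 8.8]
finger_gap: 0.4
grip_force: 4.5
```

step_arm([
  [0.016,-0.007,0],
  [0.016,-0.006,0],
  [0.017,-0.004,0],
  [0.017,-0.002,0],
], spin=[0.033,0.033,0.033,0.033])

```text
time: 9.57
tool_pos: [559.7, 215.6, 183.7]
tcp_rot: [-180.0, -0.2, 23.4]
ft_force: [-1.7, 1.5, 7.2]
finger_gap: -0.1
grip_force: 3.4
```

step_arm([
  [0.016,0,0],
  [0.016,0.001,0],
  [0.016,0.003,0],
  [0.015,0.005,0],
  [0,0,0],
], spin=[0.033,0.033,0.033,0.033,0])

```text
time: 10.2
tool_pos: [572.1, 217.8, 183.7]
tcp_rot: [180.0, -0.1, 47.0]
ft_force: [-1.9, 2.3, 7.9]
finger_gap: -0.3
grip_force: 3.6
```

step_arm([
  [0,0,0.05],
  [0,0,0.25],
  [-0.2,-0.1,0.2],
  [-0.3,-0.1,0],
  [-0.3,-0.1,0],
  [-0.3,-0.1,0],
  [-0.2,-0.2,0],
  [0,0,0],
], spin=[0,-0.05,-0.05,-0.05,-0.05,0,0,0])

```text
time: 11.2
tool_pos: [312.2, 96.2, 283.3]
tcp_rot: [180.0, -0.3, 10.8]
ft_force: [0.5, -0.1, 0.2]
finger_gap: 0.2
grip_force: 0.0
```

```bash
python3 look.py pics/c2.png
```

```text
(no output)
```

View pics/c2.png

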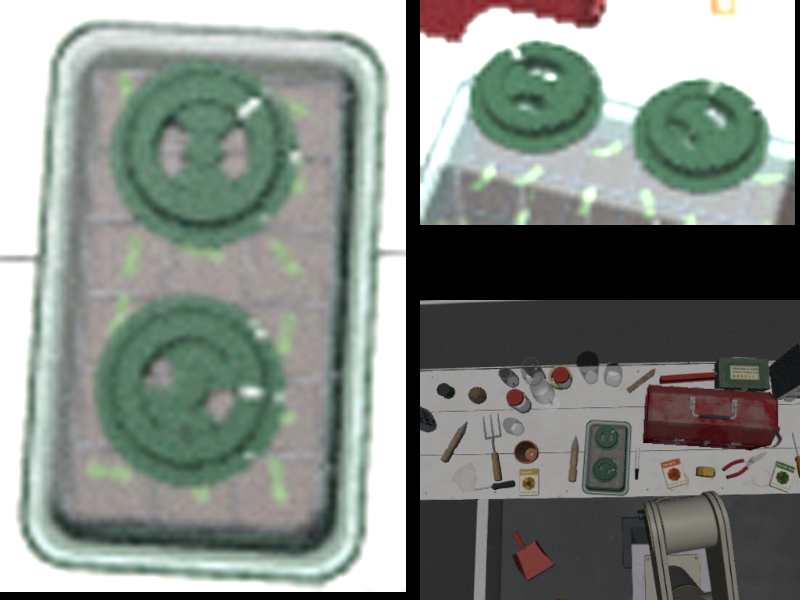

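The far vent's pointer is at (250,107), on the three-dot mark, so it is fully open. The near vent's pointer is at (251,393), half open. The lid and the loose things look unmoved, so I'll hand in.

```bash
python3 -c "
from bench import r
print(r.hand_in())"
```

```text
the job is handed in; nothing more can be done
None
```

I turned both vents one click further open, the near one from shut to half open and the far one from half open to fully open; the last pictures show both pointers on their new marks and the lid and loose things in place, and the job is handed in, though no verdict came back.

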